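Finish packing a controller set in its carton

TASK

Finish packing this controller set: the computer already stands in the open cardboard carton, so add its power adapter and its accessory box, until all three stand upright side by side on the carton's floor, the adapter up on one of its small ends. Set things down rather than letting them drop or topple, leave the computer in the carton, and leave the soldering stand, the roll of tape and the tip cleaner where they are.

Things in the scene. Friction and masses are not known exactly. Their poses are not given: they have to be found in the camera images.
- carton: Open shallow cardboard carton (base of a two-piece carton), loose on the bench, 0.25 kg. Outside 138 mm along its x, 116 mm along its y, 40 mm high; walls and floor 4 mm thick, so inside 130 mm (x) by 108 mm (y). Origin: centre of its underside; z up. The computer stands along its -x wall.
- carton_free (a point): On the carton's floor (4 mm above its underside), middle of the free strip beside the computer; axes as the carton's. The strip is about 67 mm wide (x) and 108 mm long (y). Adapter on end and accessory box go side by side along y, either one at the +y end; they only fit with the adapter's 60 mm width along x and its 36 mm thickness along y.
- computer: Grey finned fanless box computer, standing loose in the carton, 0.75 kg. 60 mm along its x, 100 mm along its y, 110 mm high. Origin: centre of its underside, z up. Its axes are nearly parallel to those of the carton. It stays where it is.
- adapter: Black plastic mains adapter, a closed brick without lead, about 0.3 kg: 120 mm long (its x), 60 mm wide (y), 36 mm thick (z). Starts lying flat on the bench, z up; origin: centre of its underside. It stands safely on either 60 x 36 mm end.
- adapter_mid (a point): Middle of the adapter's volume; axes as the adapter's. Lying flat it can be gripped only across its 60 mm width. In the carton the computer and the wall are next to those two sides with no room for a finger, so it must go in held across its 36 mm thickness, near its top, above the 85 mm accessory box if that is in already.
- accessories: Small closed cardboard accessory box, about 0.18 kg, 60 mm (x) by 60 mm (y), 85 mm high (z), standing upright on the bench from the start. Origin: centre of its underside, z up.
- accessories_mid (a point): Middle of the accessory box, 42.5 mm above its underside.
- stand: Bystander: soldering stand, a grey cast base 120 x 80 mm and 41 mm high with a sponge, and a soldering iron sloping up in a steel tube along its x to about 150 mm high, reaching about 100 mm from the middle towards +x (high end) and -x (low end). Origin: centre of the underside of the base.
- tape: Bystander: roll of brown packing tape lying flat, 96 mm outside diameter, 48 mm high. Origin: centre of its underside.
- tip_cleaner: Bystander: round grey pot with brass wool on top, 80 mm diameter, 57 mm high. Origin: centre of its underside.
There are look-alikes about, which are no part of the job. Several things look just like the adapter: the one meant starts farthest from the robot's base.

How it is judged:
At the end, for the whole second after the job is handed in: The adapter (on a small end), the accessory box and the computer all stand upright inside the carton on its floor (height right within 5 mm, leaning less than 0.15 rad), the carton stands flat on the bench, and all are at rest (x of adapter_mid in the frame of carton between -0.045 and 0.045 m and y of adapter_mid in the frame of carton between -0.045 and 0.045 m and z of adapter_mid in the frame of carton between 0.059 and 0.069 m and (angle between adapter's own x axis and vertical below 0.15 rad or angle between adapter's own x axis and vertical above 2.99 rad) and x of accessories_mid in the frame of carton between -0.045 and 0.045 m and y of accessories_mid in the frame of carton between -0.045 and 0.045 m and z of accessories_mid in the frame of carton between 0.0415 and 0.0515 m and angle between each of accessories, computer's own z axis and vertical below 0.15 rad and x of computer in the frame of carton between -0.045 and 0.045 m and y of computer in the frame of carton between -0.045 and 0.045 m and z of computer in the frame of carton between -0.001 and 0.009 m and angle between carton's own z axis and vertical below 0.05 rad and height (world z) of carton below 0.006 m and linear speed of each of adapter, accessories, computer, carton below 0.02 m/s and angular speed of each of adapter, accessories, computer, carton below 0.2 rad/s); the robot touches nothing.
It fails at once if the adapter drops or topples (moves faster than 0.7 m/s while the robot does not touch it, as after a fall of 25 mm) (contact force between each of the fingers, the arm and adapter below 0.05 N and linear speed of adapter above 0.7 m/s).
It fails at once if the accessory box drops or topples (the same) (contact force between each of the fingers, the arm and accessories below 0.05 N and linear speed of accessories above 0.7 m/s).
It fails at once if the computer is lifted out of the carton (more than 25 mm off its floor) or knocked over (z of computer in the frame of carton above 0.029 m or angle between computer's own z axis and vertical above 0.5 rad).
It fails at once if the soldering stand, the tape or the tip cleaner is moved by more than 25 mm (distance of any of stand, tape, tip_cleaner from where it was at the start of the episode above 0.025 m).
It also fails if it takes over 72 s, if anything falls off the work surface, if the arm or the gripper's body presses on something with over 40 N, if the wrist force passes 120 N, or if a joint passes its speed limit or range.

ROBOT

A 7-joint arm with a two-finger parallel gripper is mounted at the origin on the work surface. World frame = base frame: x ahead of the robot, y to its left, z up, the work surface at z = 0. Lengths are in m, angles in rad, forces in N, time in s.
With the tool pointing down it reaches from about 0.425 to 0.825 m from the base axis. Payload 3.6 kg.
Tool frame: the origin (TCP) lies on the centre line of the jaws, within the pads' length; the fingertips stand bot.tips_ahead ahead of it and the grasp point (between the pads) is the TCP (bot.tips_ahead is the distance from the TCP to the fingertips, in m); z points along the fingers, y is the line along which they close (so a half turn about z gives the same grasp; the last joint's range is limited). The gripper opens to 93 mm and grips with 3 to 60 N. Pads are 15 mm wide; open, the fingers measure 128 mm over their backs; the gripper's body (75 mm by 188 mm) begins 65 mm behind the grasp point.
Start: joints at [-1.232, 0.615, -0.013, 1.423, 0.008, 1.103, -0.04], TCP at [0.232, 0.607, 0.238] pointing down, gripper open.
Joint ranges: [-3.12, 3.12], [-0.3, 2.06], [-1.34, 1.32], [0.26, 2.42], [-1.36, 4.5], [0.01, 1.98], [-2.84, 2.84]. Speed limits (rad/s): [2.79, 2.79, 3.14, 3.14, 3.14, 3.14, 3.14].

INTERFACE

Orientations are given as a rotation vector (axis times angle).
In Python, from bench import bot gives the robot as it stands. The module is installed in compiled form; this text tells all that it offers.
- The arm moves only by the tool apply_moves, never from a script. Its argument "motion" is one flat list of numbers, 5 for each row, row after row: the shift along the tool's x, y, z in cm, then the turn about the tool's z in rad, then the closure, from 0 (fully open) to 1 (shut). In form: [x, y, z, spin, gripper, x, y, z, spin, gripper, ...]. A call has 1 to 10 rows; each row is the pose to reach, as a shift and turn from the pose commanded when the call began, along the tool's axes at that moment; what a row does not reach only later rows make up. A row lasts 1/8 s, in which the tool goes at most 62.5 mm and 10.7 degrees, less where a joint would pass 70% of its speed; a pose out of reach is approached as far as the arm can. A call with a gripper value outside its range is refused whole. The fingers move at their own pace and stop on an object; the grip force is fixed at half the most. Time passes only in rows, so rows that repeat a pose let the fingers close. It gives the time, the measured TCP pose, the force, the opening and the grip force at its end, in the units of the state.
- bot.state(): the state, without advancing time (a new reading comes with each control period).
- bot.grab_frame(name): name is "scene" or "top" or "wrist"; returns a dict with "color" (480x640x3 uint8, blue, green, red), "vfov" (degrees; the focal length in pixels is half the picture's height over the tangent of half this angle, whatever the lens; pixels are square), "cx", "cy" (the principal point, pixels), "k1" (the pictures are not rectified: a ray, as slopes to the right and down, at radius r is drawn at 1 + k1 r^2 times it, then the intrinsics apply), "position" and "orientation" of the camera in the world; the wrist camera has in their place "tool_from_camera" (4x4, takes a point from camera to tool coordinates, whose origin is the TCP and whose axes are the flange's). Camera axes: x right, y down, z forward; pixel columns grow to the right and rows downward; lengths in m; the calibration is good to about 2 mm. A picture is of the moment at which its call begins: read the wrist's pose just before it. There is no depth.
- bot.close_job(): hands the job in; it is judged then, once.
The state is a dict: "clock": time; "joint_positions": joint angles; "dq": joint speeds; "joint_torque": joint torques, N m; "tcp_pos": TCP position; "tcp_rot": TCP orientation; "wrist_force": force on the tool from outside, world axes, zero at the start; "ft_torque": the same for the moment, N m; "finger_gap": finger opening in m; "grasp_force": force on a finger pad.
Only numpy, scipy, OpenCV 4.12 (cv2) and the standard library are available. Lean on these libraries where they do the work, as an engineer would, in place of code of your own. Each camera call takes 0.05 s, during which the arm holds its last target. There are 200 camera calls.

## Working session

There is one attempt and no reset: what is moved stays moved. The work goes in short steps, Python scripts to look and compute and a tool call to move; the robot and the scene stay as the last step left them, time stands still between calls to the robot, and variables do not carry over. Pictures are saved under pics/ and viewed, at most 10 in all, crops included, and the job is handed in when it is done.

Besides the shell and the picture viewer there is one more tool, called after ">>>" as a command line: name --argument value ..., lists and objects as JSON in quotes. apply_moves: Moves the arm, as the interface text tells. Its arguments: {"type":"object","properties":{"motion":{"type":"array","items":{"type":"number"}}},"required":["motion"]}

```bash
mkdir -p pics
cat > h.py <<'E'
import numpy as np, cv2
from scipy.spatial.transform import Rotation as R
from bench import bot
def rotm(o):
    o=np.array(o,float)
    return o if o.shape==(3,3) else R.from_rotvec(o).as_matrix() if o.size==3 else R.from_quat(o).as_matrix()
def cam(f,s=None):
    if "tool_from_camera" in f:
        T=np.eye(4);T[:3,:3]=rotm(s["tcp_rot"]);T[:3,3]=s["tcp_pos"]
        T=T@np.array(f["tool_from_camera"]);return T[:3,:3],T[:3,3]
    return rotm(f["orientation"]),np.array(f["position"])
def ray(f,u,v,s=None):
    F=240/np.tan(np.radians(f["vfov"])/2);x=(u-f["cx"])/F;y=(v-f["cy"])/F
    rd=np.hypot(x,y);r=rd
    for _ in range(30): r=rd/(1+f["k1"]*r*r)
    k=r/rd if rd>1e-9 else 1
    Rm,p=cam(f,s);return p,Rm@np.array([x*k,y*k,1])
def plane(f,u,v,z,s=None):
    p,d=ray(f,u,v,s);return p+d*(z-p[2])/d[2]
def proj(f,P,s=None):
    Rm,p=cam(f,s);q=Rm.T@(np.array(P)-p);x,y=q[0]/q[2],q[1]/q[2];k=1+f["k1"]*(x*x+y*y)
    F=240/np.tan(np.radians(f["vfov"])/2);return f["cx"]+F*x*k,f["cy"]+F*y*k
def pk(n,fn):
    import pickle;s=bot.state();f=bot.grab_frame(n);cv2.imwrite(fn,f["color"]);pickle.dump((f,s),open(fn[:-4]+".pkl","wb"));return f,s
def ld(fn):
    import pickle;return pickle.load(open(fn,"rb"))
E
python3 - <<'E'
from h import *
for n in("top","scene","wrist"):
    f,s=pk(n,f"pics/{n}0.png"); print(n,{k:v for k,v in f.items() if k!="color"})
print(s, bot.tips_ahead)
E
```

```text
top {'vfov': 42.87627714286291, 'cx': 321.0799434496258, 'cy': 241.32352547621434, 'k1': -0.12473336122687537, 'position': array([0.476175  , 0.00300488, 1.18823633]), 'orientation': array([-2.16552349,  2.1780487 , -0.13645767])}
scene {'vfov': 56.90341870747788, 'cx': 316.2902540141803, 'cy': 245.34184029355288, 'k1': 0.03237349491719858, 'position': array([1.05852136, 0.0341163 , 0.70085264]), 'orientation': array([-1.81988866, -1.94874015,  0.61626417])}
wrist {'vfov': 67.05525290962984, 'cx': 318.8408561026255, 'cy': 233.99853115905728, 'k1': 0.002943749112597324, 'tool_from_camera': array([[ 3.21795999e-04, -9.69629883e-01, -2.44576751e-01,
         6.69223152e-02],
       [ 9.99999946e-01,  3.29300546e-04,  1.02067402e-05,
         1.58194387e-04],
       [ 7.06424974e-05, -2.44576741e-01,  9.69629936e-01,
        -1.47369431e-01],
       [ 0.00000000e+00,  0.00000000e+00,  0.00000000e+00,
         1.00000000e+00]])}
{'clock': 0.1, 'joint_positions': array([-1.23147675,  0.61582716, -0.01262904,  1.42472131,  0.00810774,
        1.10339301, -0.04038863]), 'dq': array([-0.00022655, -0.00162803,  0.00106444, -0.00374472, -0.00169244,
        0.00089655,  0.00041253]), 'joint_torque': array([ 1.94427696e-03, -4.60042477e+01,  2.10087905e-01, -1.66247571e+01,
       -6.12136745e-02,  1.68909004e-02,  1.09006091e-04]), 'tcp_pos': array([0.23226223, 0.60637874, 0.23659965]), 'tcp_rot': array([-0.57121816, -3.08882608,  0.00355772]), 'wrist_force': array([ 0.22676716,  0.02875544, -0.03433945]), 'ft_torque': array([-0.00885961,  0.01316339,  0.0258967 ]), 'grasp_force': 0.0, 'finger_gap': 0.09285592163253564} 0.019
```

View pics/top0.png

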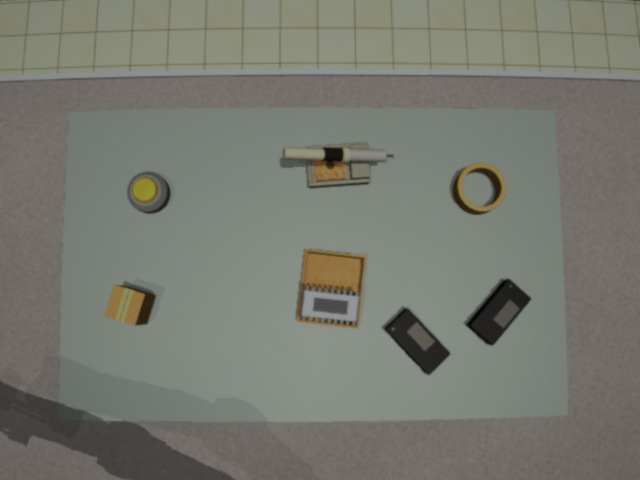

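View pics/scene0.png

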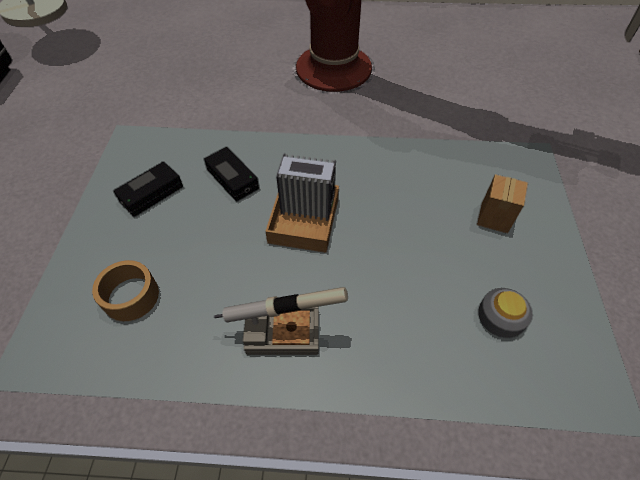

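The top view shows two adapter look-alikes, at px (418,341) and (499,312). The carton is at about (332,289), with the free strip on its far (+x) side. The accessory box is at (127,305), the tape at (480,188), the stand at (338,165) and the cleaner at (148,192). The scene view agrees: the bricks are at (148,188) and (231,173).

Run:
```python
from h import *
f,s=ld("pics/top0.pkl");im=f["color"];hsv=cv2.cvtColor(im,cv2.COLOR_BGR2HSV)
def blobs(m,a=100):
    c,_=cv2.findContours(m.astype(np.uint8),cv2.RETR_EXTERNAL,cv2.CHAIN_APPROX_NONE);return [k for k in c if cv2.contourArea(k)>a]
mat=np.zeros(im.shape[:2],bool);mat[105:375,60:570]=1
for c in blobs((hsv[...,2]<60)&mat,600):
    r=cv2.minAreaRect(c);b=cv2.boxPoints(r);w=np.array([plane(f,*p,0.03) for p in b])
    print("dark",r,np.round(w[:,:2],3).tolist(),"base dist",np.hypot(*w.mean(0)[:2]).round(3))
for c in blobs((hsv[...,1]>100)&(hsv[...,2]>110)&mat,150):
    r=cv2.minAreaRect(c);b=cv2.boxPoints(r);x,y=r[0]
    z=.085 if x<200 and y>250 else .04
    print("orange",np.round(b,1).tolist(),np.round([plane(f,*p,z)[:2] for p in b],3).tolist())
print("carton rim",[plane(f,*p,0.04)[:2].round(3) for p in((305,249),(366,255),(359,328),(297,326))])
a=cv2.resize(im[270:390,370:550],None,fx=3,fy=3,interpolation=3); w=ld("pics/wrist0.pkl")[0]["color"]
b=cv2.resize(w,None,fx=.5625,fy=.5625)
v=np.zeros((600,800,3),np.uint8);
o=cv2.resize(np.hstack([cv2.resize(im[270:390,370:550],(450,300)),cv2.resize(im[235:335,285:385],(300,300))]),(750,300))
v[:300,:750]=o;v[300:600,:400]=cv2.resize(w,(400,300));v[300:600,400:700]=cv2.resize(im[265:345,85:165],(300,300))
cv2.imwrite("pics/c1.png",v)
```

```text
dark ((416.25006103515625, 340.7500305175781), (63.639610290527344, 31.81980323791504), 45.0) [[0.436, -0.13], [0.478, -0.173], [0.392, -0.258], [0.351, -0.214]] base dist 0.458
dark ((497.977294921875, 311.4019470214844), (34.058677673339844, 62.80324172973633), 40.10091018676758) [[0.444, -0.287], [0.535, -0.369], [0.492, -0.42], [0.401, -0.337]] base dist 0.586
orange [[123.0999984741211, 320.79998779296875], [133.0, 290.0], [144.39999389648438, 293.70001220703125], [134.5, 324.5]] [[0.455, 0.345], [0.511, 0.328], [0.504, 0.307], [0.449, 0.324]]
orange [[104.5, 315.0], [114.30000305175781, 284.5], [125.0, 287.8999938964844], [115.19999694824219, 318.3999938964844]] [[0.466, 0.38], [0.521, 0.363], [0.515, 0.343], [0.46, 0.36]]
orange [[300.1000061035156, 288.5], [305.1000061035156, 248.5], [366.0, 256.1000061035156], [361.0, 296.1000061035156]] [[0.514, 0.025], [0.59, 0.015], [0.575, -0.1], [0.499, -0.089]]
orange [[128.1999969482422, 184.39999389648438], [149.39999389648438, 173.8000030517578], [160.39999389648438, 195.8000030517578], [139.1999969482422, 206.39999389648438]] [[0.716, 0.356], [0.736, 0.315], [0.693, 0.292], [0.672, 0.333]]
orange [[315.0, 165.0], [345.0, 165.0], [345.0, 179.0], [315.0, 179.0]] [[0.751, -0.004], [0.751, -0.062], [0.723, -0.062], [0.723, -0.004]]
orange [[458.0, 163.0], [505.0, 163.0], [505.0, 210.0], [458.0, 210.0]] [[0.755, -0.282], [0.755, -0.375], [0.662, -0.371], [0.663, -0.278]]
carton rim [array([0.589, 0.016]), array([ 0.577, -0.1  ]), array([ 0.44 , -0.085]), array([0.445, 0.031])]
```

View pics/c1.png

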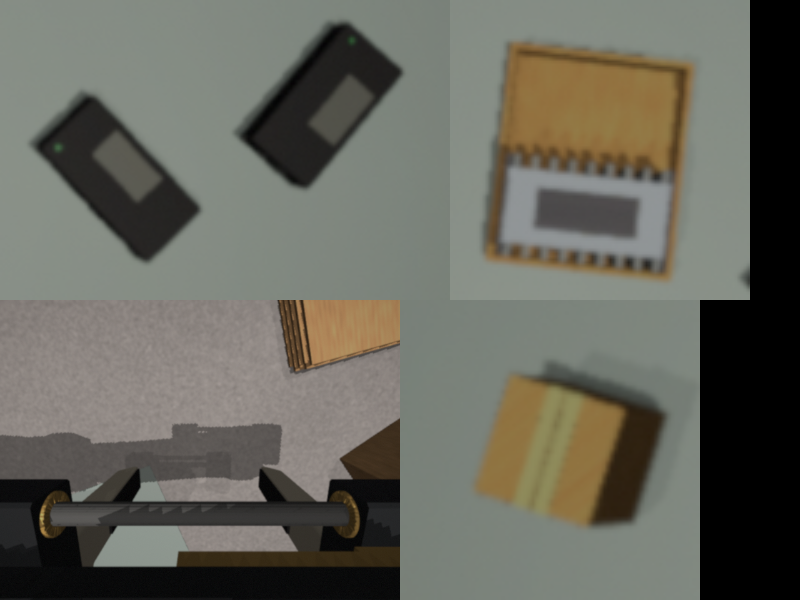

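```bash
cat >> h.py <<'E'
def togo(P,yaw,s=None):
    """rows shift (cm, tool axes) and spin to reach world P with tool y along yaw(deg, mod 180)"""
    s=s or bot.state();M=rotm(s["tcp_rot"]);d=M.T@(np.array(P)-s["tcp_pos"])*100
    y=np.degrees(np.arctan2(M[1,1],M[0,1]));sp=-((yaw-y+90)%180-90)
    print("shift cm",d.round(2),"spin",np.radians(sp).round(3),"yaw now",y.round(1),"J7",s["joint_positions"][6].round(2))
E
python3 - <<'E'
from h import *
f,s=ld("pics/scene0.pkl")
print([plane(f,*p,0.02).round(3) for p in((2,60),(148,188),(231,173),(118,128))])
togo([.485,.3435,.2366],73)
togo([.485,.3435,.066],73)
E
```

```text
[array([ 0.061, -0.854,  0.02 ]), array([ 0.468, -0.358,  0.02 ]), array([ 0.415, -0.196,  0.02 ]), array([ 0.293, -0.477,  0.02 ])]
shift cm [-33.01 -15.52   0.05] spin -0.069 yaw now 69.0 J7 -0.04
shift cm [-33.01 -15.49  17.11] spin -0.069 yaw now 69.0 J7 -0.04
```

>>> apply_moves --motion '[-33,-15.5,3,-0.07,0,-33,-15.5,3,-0.07,0,-33,-15.5,3,-0.07,0,-33,-15.5,3,-0.07,0,-33,-15.5,3,-0.07,0,-33,-15.5,3,-0.07,0,-33,-15.5,3,-0.07,0,-33,-15.5,3,-0.07,0]'

```text
clock: 1.15
tcp_pos: [0.4846, 0.3447, 0.2074]
tcp_rot: [-0.462, -3.106, -0.0]
wrist_force: [0.4, 0.7, 0.7]
finger_gap: 0.0929
grasp_force: 0.0
```

Run:
```python
from h import *
pk("wrist","pics/w1.png"); togo([.485,.3435,.066],73)
```

```text
shift cm [-0.19 -0.18 14.15] spin 0.003 yaw now 73.2 J7 0.61
```

View pics/w1.png

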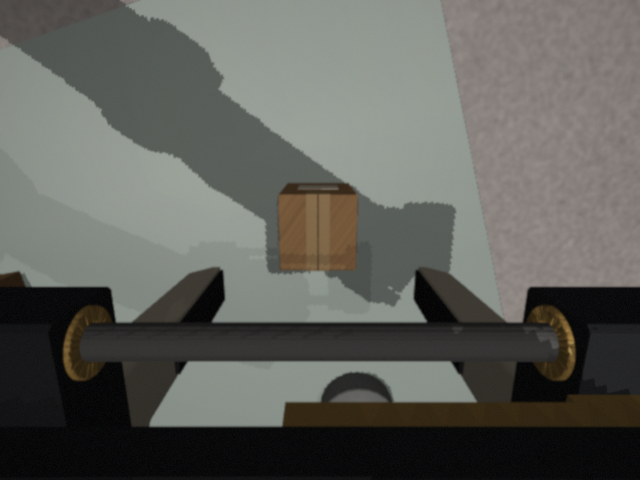

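The wrist view shows the box top with corners at about (278,194), (356,194), (357,270) and (279,270), square to the fingers.

Run:
```python
from h import *
f,s=ld("pics/w1.pkl")
w=np.array([plane(f,*p,.085,s) for p in((278,194),(356,194),(357,270),(279,270))]);print(w.round(3));c=w.mean(0);print(c)
togo([c[0],c[1],.066],np.degrees(np.arctan2(*(w[1]-w[0]+w[2]-w[3])[[1,0]])))
```

```text
[[0.447 0.324 0.085]
 [0.464 0.38  0.085]
 [0.522 0.365 0.085]
 [0.504 0.306 0.085]]
[0.48447653 0.34380819 0.085     ]
shift cm [-0.13 -0.17 14.15] spin 0.002 yaw now 73.2 J7 0.61
```

>>> apply_moves --motion '[-0.1,-0.2,6,0,0,-0.1,-0.2,12,0,0,-0.1,-0.2,14.1,0,0,-0.1,-0.2,14.1,0,1,-0.1,-0.2,14.1,0,1,-0.1,-0.2,14.1,0,1,-0.1,-0.2,14.1,0,1,-0.1,-0.2,14.1,0,1]'

```text
clock: 2.2
tcp_pos: [0.4862, 0.3427, 0.068]
tcp_rot: [0.462, 3.106, 0.003]
wrist_force: [0.1, 0.2, 3.8]
finger_gap: 0.0596
grasp_force: 30.0
```

Run:
```python
from h import *
togo([.546,-.038,.25],83)
```

```text
shift cm [-16.83 -34.64 -18.25] spin -0.173 yaw now 73.1 J7 0.6
```

>>> apply_moves --motion '[0,0,-6,0,1,0,0,-12,0,1,-2,-5,-17,-0.05,1,-4,-10,-18,-0.1,1,-6,-16,-18,-0.173,1,-8,-21,-18,-0.173,1,-8,-21,-18,-0.173,1,-8,-21,-18,-0.173,1]'

```text
clock: 3.2
tcp_pos: [0.5004, 0.1182, 0.2464]
tcp_rot: [-0.193, -3.135, -0.001]
wrist_force: [0.1, 0.6, -2.2]
finger_gap: 0.0597
grasp_force: 30.0
```

Run:
```python
from h import *
pk("wrist","pics/w2.png"); togo([.546,-.038,.25],83)
```

```text
shift cm [ -6.42 -15.06  -0.38] spin 0.001 yaw now 83.1 J7 1.15
```

View pics/w2.png

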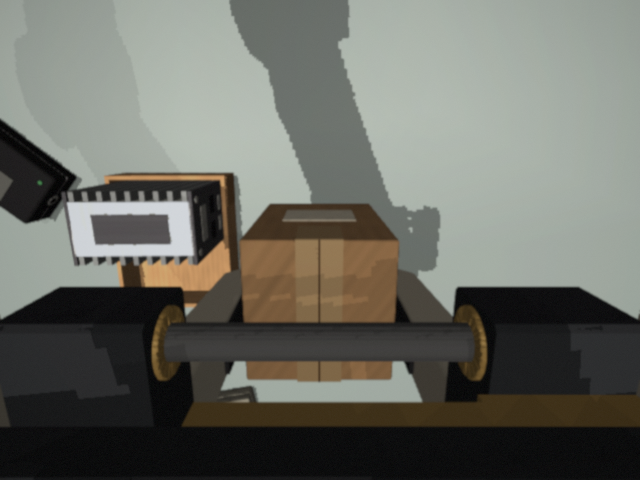

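Image-down is world +x here. The carton's -x wall rim runs from (106,176) to (234,174) and its right wall goes down from there. The computer top is at (67,200), (190,198), (196,262) and (76,264). The strip lies below the computer, partly hidden.

Run:
```python
from h import *
f,s=ld("pics/w2.pkl")
A=plane(f,106,176,.04,s)[:2];B=plane(f,234,174,.04,s)[:2];print("rim",A,B,np.linalg.norm(A-B))
y=(B-A)/np.linalg.norm(B-A);yaw=np.degrees(np.arctan2(y[1],y[0]))-90;x=np.array([y[1],-y[0]])
print("yaw",yaw,"centre",(A+B)/2+.069*x,"free",(A+B)/2+.1005*x)
c=[plane(f,*p,.114,s)[:2].round(4) for p in((67,200),(190,198),(196,262),(76,264))];print("comp",c,np.mean(c,0))
for a,b in((0,1),(3,2)): print(np.degrees(np.arctan2(*(c[b]-c[a])[::-1]))-90,np.linalg.norm(c[b]-c[a]))
```

```text
rim [ 0.43978085 -0.08150899] [0.45297977 0.04160023] 0.12381474655684893
yaw -6.119481791727992 centre [ 0.51498713 -0.02730993] free [ 0.54630763 -0.03066789]
comp [array([ 0.4529, -0.0729]), array([0.4631, 0.0221]), array([0.515 , 0.0161]), array([ 0.5047, -0.0809])] [ 0.483925 -0.0289  ]
-6.128280443984792 0.09554600985912494
-6.061271893400772 0.09754532279919935
```

Run:
```python
from h import *
togo([.549,-.014,.195],83.8)
```

```text
shift cm [ -6.44 -12.64   5.12] spin -0.013 yaw now 83.1 J7 1.15
```

>>> apply_moves --motion '[-3,-6,0,-0.013,1,-5,-11,0,-0.013,1,-6.4,-12.6,1,-0.013,1,-6.4,-12.6,5,-0.013,1,-6.4,-12.6,5,-0.013,1,-6.4,-12.6,5,-0.013,1,-6.4,-12.6,5,-0.013,1]'

```text
clock: 4.12
tcp_pos: [0.55, -0.014, 0.1981]
tcp_rot: [0.169, 3.134, 0.001]
wrist_force: [-0.3, 0.4, -1.4]
finger_gap: 0.06
grasp_force: 30.0
```

Run:
```python
from h import *
a,_=pk("wrist","pics/w3.png"); b,_=pk("scene","pics/s3.png")
v=np.zeros((600,800,3),np.uint8)
v[:450,:600]=cv2.resize(a["color"],(600,450))
v[300:600,500:800]=cv2.resize(b["color"][130:280,230:380],(300,300));cv2.imwrite("pics/c3.png",v); togo([.549,-.014,.195],83.8)
```

```text
shift cm [0.07 0.04 0.29] spin -0.001 yaw now 83.8 J7 1.43
```

View pics/c3.png

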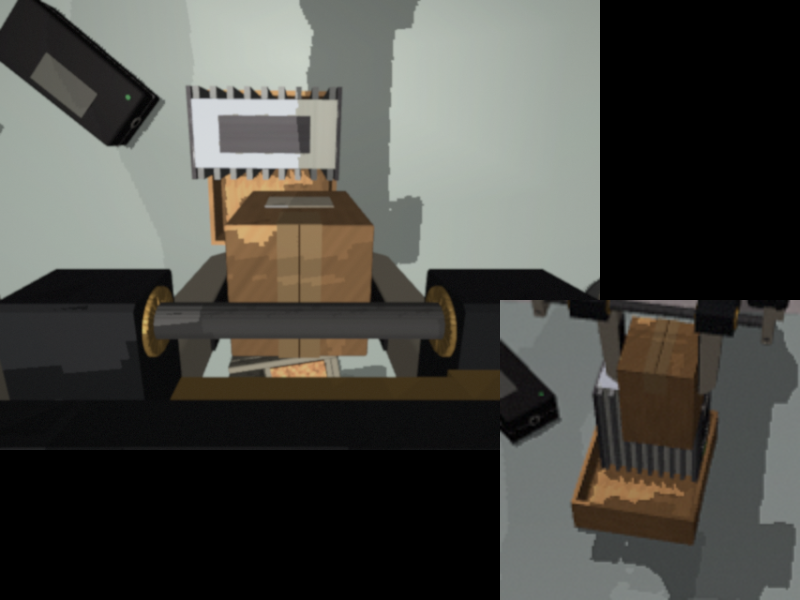

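The wrist half of the composite (wrist px = 1.067 × composite px) shows the finned computer top at wrist x 200–364, y 93–190. The box's lower -x edge runs (262,205)–(366,205). The scene half shows the box above the strip, toward +y.

Run:
```python
from h import *
f,s=ld("pics/w3.pkl");k=640/600
c=np.array([plane(f,*np.array(p)*k,.114,s)[:2] for p in((187,88),(341,88),(341,178),(193,178))]);print(c.round(4))
e=np.array([plane(f,*np.array(p)*k,.130,s)[:2] for p in((246,192),(344,192))]);print(e.round(4))
a=np.radians(-6.2);X=np.array([np.cos(a),np.sin(a)]);Y=np.array([-X[1],X[0]])
print("comp x,y",(c@X).round(4),(c@Y).round(4));print("box edge",(e@X).round(4),(e@Y).round(4),"tcp",s["tcp_pos"][:2]@X,s["tcp_pos"][:2]@Y)
w=[plane(f,*np.array(p)*k,.04,s)[:2] for p in((210,177),(216,240))];print("carton -y outer",[(p@X,p@Y) for p in w])
```

```text
[[ 0.4479 -0.0748]
 [ 0.4584  0.0231]
 [ 0.5159  0.0186]
 [ 0.505  -0.0816]]
[[ 0.516  -0.0443]
 [ 0.5228  0.0181]]
comp x,y [0.4533 0.4533 0.5108 0.5109] [-0.026   0.0724  0.0743 -0.0266]
box edge [0.5178 0.5178] [0.0116 0.0745] tcp 0.5482547704804662 0.0454839944237193
carton -y outer [(np.float64(0.5195798760123671), np.float64(-0.03432222828552453)), (np.float64(0.5789429569761154), np.float64(-0.032483040458662626))]
```

>>> apply_moves --motion '[0.2,-0.1,0,0,1,0.2,-0.1,2,0,1,0.2,-0.1,5,0,1,0.2,-0.1,8,0,1,0.2,-0.1,10,0,1,0.2,-0.1,11.5,0,1,0.2,-0.1,12,0,1,0.2,-0.1,12,0,1,0.2,-0.1,12,0,1]'

```text
clock: 5.35
tcp_pos: [0.5475, -0.0158, 0.0774]
tcp_rot: [0.172, 3.135, 0.0]
wrist_force: [0.6, -0.2, -1.8]
finger_gap: 0.0597
grasp_force: 30.0
```

>>> apply_moves --motion '[0,0,0.3,0,1,0,0,0.6,0,1,0,0,0.6,0,1,0,0,0.6,0,1]'

```text
clock: 5.85
tcp_pos: [0.5472, -0.0158, 0.0719]
tcp_rot: [0.172, 3.136, -0.0]
wrist_force: [-3.2, 0.3, 6.5]
finger_gap: 0.0597
grasp_force: 30.0
```

>>> apply_moves --motion '[0,0,0,0,0,0,0,0,0,0,0,0,0,0,0,0,0,0,0,0,0,0,-4,0,0,0,0,-10,0,0,0,0,-15,0,0,0,0,-17,0,0]'

```text
clock: 6.85
tcp_pos: [0.5482, -0.0159, 0.2441]
tcp_rot: [0.172, 3.131, 0.0]
wrist_force: [0.2, -0.1, -1.1]
finger_gap: 0.0931
grasp_force: 0.0
```

Run:
```python
from h import *
togo([.467,-.354,.24],48)
```

```text
shift cm [  4.37 -34.5    0.36] spin 0.623 yaw now 83.7 J7 1.44
```

>>> apply_moves --motion '[4.4,-34.5,0,0.62,0,4.4,-34.5,0,0.62,0,4.4,-34.5,0,0.62,0,4.4,-34.5,0,0.62,0,4.4,-34.5,0,0.62,0,4.4,-34.5,0,0.62,0,4.4,-34.5,0,0.62,0,4.4,-34.5,0,0.62,0]'

```text
clock: 7.85
tcp_pos: [0.4659, -0.3525, 0.2403]
tcp_rot: [-1.119, -2.935, -0.003]
wrist_force: [0.8, 0.2, 0.6]
finger_gap: 0.0929
grasp_force: 0.0
```

Run:
```python
from h import *
a,_=pk("wrist","pics/w4.png"); b,_=pk("scene","pics/s4.png");t,_=pk("top","pics/t4.png")
v=np.zeros((600,800,3),np.uint8)
v[:450,:600]=cv2.resize(a["color"],(600,450))
v[300:600,500:800]=cv2.resize(b["color"][130:280,230:380],(300,300))
v[450:600,:150]=t["color"][220:370,270:420];cv2.imwrite("pics/c4.png",v); togo([.467,-.354,.24],48)
```

```text
shift cm [-0.18 -0.11  0.06] spin 0.007 yaw now 48.4 J7 1.55
```

View pics/c4.png

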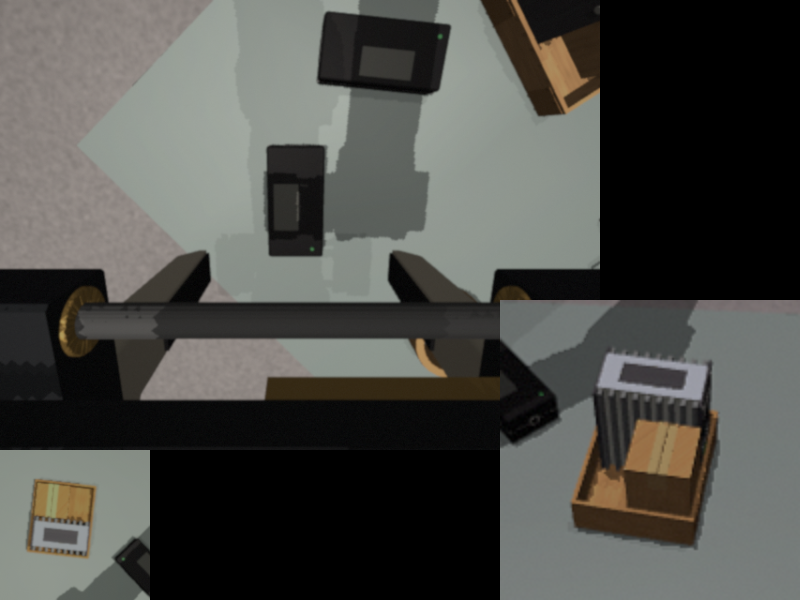

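The accessory box stands upright in the strip at its +y end. In the wrist half of the composite, the far adapter's top face has corners at (267,146), (326,146), (323,255) and (268,255), with the LED at the lower end. The look-alike is at (383,53).

Run:
```python
from h import *
f,s=ld("pics/w4.pkl");im=f["color"];g=cv2.cvtColor(im,cv2.COLOR_BGR2GRAY)
m=np.zeros_like(g);m[140:285,272:358]=(g[140:285,272:358]<70);m=cv2.morphologyEx(m,cv2.MORPH_OPEN,np.ones((5,5)))
r0=(np.array([(267,146),(326,146),(323,255),(268,255)])*640/600)
w=np.array([plane(f,*p,.036,s)[:2] for p in r0]);c=w.mean(0);print(w.round(4),c)
l=(w[3]+w[2]-w[0]-w[1])/2;print(np.linalg.norm(l),np.linalg.norm(w[1]-w[0]),np.linalg.norm(w[2]-w[3]));a=np.degrees(np.arctan2(l[1],l[0]));print("long axis",a)
d=l/np.linalg.norm(l);near=c-.052*d;print("near grip",near,"far end",c+.06*d)
togo([*near,.024],a+90)
```

```text
[[ 0.4036 -0.3394]
 [ 0.4434 -0.2948]
 [ 0.53   -0.3734]
 [ 0.4898 -0.4184]] [ 0.46668734 -0.35652103]
0.11691300701828729 0.05975895910610588 0.0603205127630528
long axis -42.34634327268764
near grip [ 0.42825485 -0.32149329] far end [ 0.51103253 -0.39693767]
shift cm [ 4.86 -0.28 21.67] spin 0.013 yaw now 48.4 J7 1.55
```

>>> apply_moves --motion '[4.9,-0.3,5,0.013,0,4.9,-0.3,11,0.013,0,4.9,-0.3,16,0.013,0,4.9,-0.3,20,0.013,0,4.9,-0.3,21.5,0.013,0,4.9,-0.3,21.5,0.013,0.38,4.9,-0.3,21.5,0.013,0.38,4.9,-0.3,21.5,0.013,0.38,4.9,-0.3,21.5,0.013,0.38]'

```text
clock: 9.12
tcp_pos: [0.4276, -0.3237, 0.0268]
tcp_rot: [1.139, 2.926, -0.0]
wrist_force: [0.1, 0.7, 4.4]
finger_gap: 0.0598
grasp_force: 30.0
```

>>> apply_moves --motion '[-0.2,0,-1,0,0.38,-0.6,0,-1.9,0,0.38,-1.1,0,-2.8,0,0.38,-1.6,0,-3.7,0,0.38,-1.6,0,-3.7,0,0.38,-1.6,0,-3.7,0,0.38]'

```text
clock: 9.88
tcp_pos: [0.4383, -0.334, 0.0624]
tcp_rot: [-1.14, -2.926, -0.0]
wrist_force: [0.5, 0.5, -3.9]
finger_gap: 0.0597
grasp_force: 29.9
```

Run:
```python
from h import *
b,s=pk("scene","pics/s5.png");print(s["wrist_force"],s["ft_torque"],s["finger_gap"])
w,_=pk("wrist","pics/w5.png")
v=np.zeros((480,800,3),np.uint8);v[:300,:400]=cv2.resize(w["color"],(400,300));v[:400,400:]=cv2.resize(b["color"][110:230,90:210],(400,400));cv2.imwrite("pics/c5.png",v)
```

```text
[ 0.49950041  0.49108583 -3.88080785] [ 0.0954676   0.16365983 -0.00854952] 0.059676713367923975
```

View pics/c5.png

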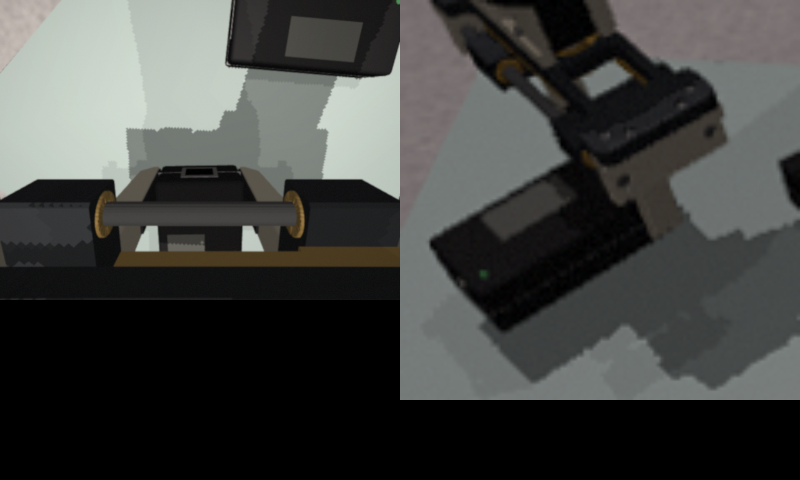

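The adapter hangs nearly level in the grip: in the scene half its shadow is separate, and the LED is at (483,273). The pads don't let it pivot at 30 N. I'll lower it and check whether an intermediate closure gives a lighter grip.

>>> apply_moves --motion '[0,0,1,0,0.37,0,0,2,0,0.365,0,0,2,0,0.362,0,0,2,0,0.362,0,0,2,0,0.362]'

```text
clock: 10.6
tcp_pos: [0.4387, -0.3345, 0.0429]
tcp_rot: [1.14, 2.927, -0.0]
wrist_force: [-0.8, -0.7, -3.1]
finger_gap: 0.0597
grasp_force: 13.8
```

>>> apply_moves --motion '[0,0,0,0,0.361,0,0,0,0,0.361]'

```text
clock: 10.85
tcp_pos: [0.4388, -0.3345, 0.0429]
tcp_rot: [1.14, 2.927, -0.0]
wrist_force: [-0.7, 0.6, -2.7]
finger_gap: 0.0602
grasp_force: 11.9
```

Run:
```python
from h import *
s=bot.state();print(s["wrist_force"],s["ft_torque"],s["grasp_force"],s["finger_gap"])
```

```text
[-0.68397717  0.60892787 -2.70219946] [ 0.05033112  0.13304122 -0.0274072 ] 11.91208004951477 0.060229306308634205
```

>>> apply_moves --motion '[0,0,0,0,0.36,0,0,0,0,0.359,0,0,0,0,0.359]'

```text
clock: 11.22
tcp_pos: [0.4387, -0.3345, 0.0428]
tcp_rot: [1.14, 2.927, -0.0]
wrist_force: [-0.3, 0.2, -1.5]
finger_gap: 0.0601
grasp_force: 8.1
```

Run:
```python
from h import *
s=bot.state();print(s["wrist_force"],s["ft_torque"],s["grasp_force"],s["finger_gap"])
```

```text
[-0.30975131  0.21890973 -1.5131042 ] [0.01064474 0.13228854 0.03369955] 8.113431930541992 0.06008021556558835
```

A 0.359 closure (8 N) lets it pivot, and the bench now carries half the weight. I'll follow the arc.

>>> apply_moves --motion '[-0.3,0,-0.6,0,0.359,-0.6,0,-1.2,0,0.359,-1.1,0,-2.1,0,0.359,-1.5,0,-2.7,0,0.359,-1.9,0,-3.2,0,0.359,-2.3,0,-3.6,0,0.359,-2.3,0,-3.6,0,0.359]'

```text
clock: 12.1
tcp_pos: [0.4562, -0.3505, 0.0791]
tcp_rot: [1.139, 2.926, -0.001]
wrist_force: [0.7, 0.7, -1.8]
finger_gap: 0.0604
grasp_force: 8.1
```

Run:
```python
from h import *
s=bot.state();print(s["wrist_force"],s["ft_torque"],s["grasp_force"],s["finger_gap"])
```

```text
[ 0.69057017  0.74061601 -1.83270697] [-0.0610176  -0.01650146  0.01791285] 8.071140199899673 0.06041882686147653
```

>>> apply_moves --motion '[-0.7,0,-0.7,0,0.359,-1.5,0,-1.35,0,0.359,-2.3,0,-1.9,0,0.359,-3.2,0,-2.4,0,0.359,-4.1,0,-2.8,0,0.359,-5.1,0,-3.1,0,0.359,-6.1,0,-3.35,0,0.359,-7.0,0,-3.5,0,0.359,-7.0,0,-3.5,0,0.359]'

```text
clock: 13.22
tcp_pos: [0.5088, -0.3988, 0.1143]
tcp_rot: [1.139, 2.923, -0.003]
wrist_force: [0.4, 0.1, 4.2]
finger_gap: 0.0598
grasp_force: 8.1
```

Run:
```python
from h import *
s=bot.state();print(s["wrist_force"],s["ft_torque"],s["grasp_force"],s["finger_gap"])
b,s=pk("scene","pics/s6.png")
f=b;im=b["color"][60:260,60:260];cv2.imwrite("pics/c6.png",cv2.resize(im,(600,600)))
```

```text
[0.39550871 0.14480173 4.15327238] [-0.11371556 -0.15141767  0.02524398] 8.082686215639114 0.0598356327319005
```

View pics/c6.png

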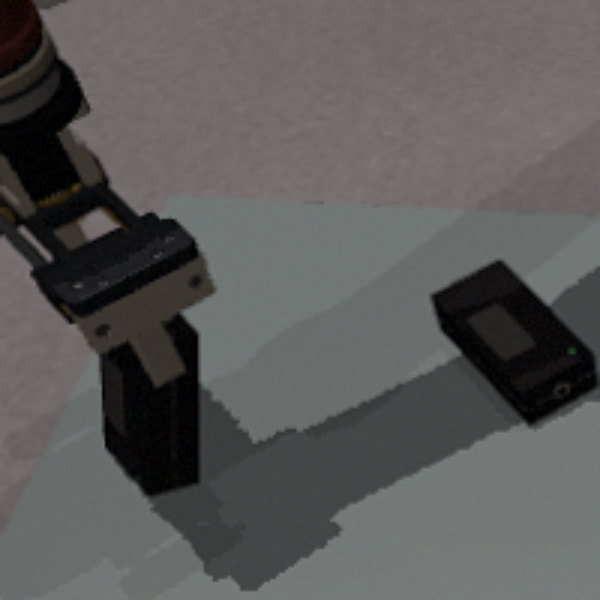

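The adapter is up and near vertical. Its right edge runs from crop (197,340) to (197,485) and its lower-left corner is at (105,450). The gripper holds its top. I'll check the lean with that edge.

Run:
```python
from h import *
f,s=ld("pics/s6.pkl")
for e,(a,b) in {"right":((197,340),(197,485)),"left":((103,352),(105,450)),"mid":((None),(150,495))}.items():
    B=plane(f,60+b[0]/3,60+b[1]/3,0);print(e,B.round(3))
    L=np.array([np.cos(np.radians(-42)),np.sin(np.radians(-42)),0])
    for t in(70,80,90,100):
        P=B-L*.12*np.cos(np.radians(t))+[0,0,.12*np.sin(np.radians(t))];u=proj(f,P);print(t,((np.array(u)-60)*3).round(0))
```

```text
right [ 0.542 -0.388  0.   ]
70 [190. 334.]
80 [156. 344.]
90 [123. 360.]
100 [ 91. 380.]
left [ 0.517 -0.459  0.   ]
70 [ 89. 298.]
80 [ 54. 308.]
90 [ 20. 323.]
100 [-11. 343.]
mid [ 0.552 -0.416  0.   ]
70 [138. 344.]
80 [104. 354.]
90 [ 69. 370.]
100 [ 37. 391.]
```

>>> apply_moves --motion '[-0.5,0,-0.15,0,0.359,-1.0,0,-0.15,0,0.359,-1.5,0,-0.2,0,0.359,-2.0,0,-0.15,0,0.359,-2.5,0,-0.1,0,0.359,-3.0,0,0,0,0.359,-3.5,0,0.1,0,0.359,-3.9,0,0.2,0,0.359,-3.9,0,0.2,0,0.359]'

```text
clock: 14.4
tcp_pos: [0.5368, -0.4245, 0.112]
tcp_rot: [1.139, 2.925, -0.002]
wrist_force: [0.6, -1.1, 2.8]
finger_gap: 0.06
grasp_force: 8.1
```

Run:
```python
from h import *
b,s=pk("scene","pics/s7.png");print(s["wrist_force"],s["ft_torque"],s["grasp_force"],s["finger_gap"])
# right-edge and bottom outline of dark blob, same crop coordinates
g=cv2.cvtColor(cv2.resize(b["color"][60:260,60:260],(600,600)),cv2.COLOR_BGR2GRAY)
m=(g<48).astype(np.uint8);n,l,st,ce=cv2.connectedComponentsWithStats(m)
for y in range(300,520,12):
    x=np.where(m[y,20:300])[0]+20; print(y,(x.min(),x.max(),len(x)) if len(x) else None,end='; ')
```

```text
[ 0.5688698  -1.13802074  2.75259172] [-0.25104254 -0.30413979  0.00441104] 8.124421387910843 0.06004688712112689
300 (np.int64(20), np.int64(130), 111); 312 (np.int64(20), np.int64(137), 94); 324 (np.int64(20), np.int64(137), 77); 336 (np.int64(20), np.int64(60), 41); 348 (np.int64(20), np.int64(127), 29); 360 (np.int64(101), np.int64(137), 37); 372 (np.int64(26), np.int64(143), 53); 384 (np.int64(65), np.int64(149), 45); 396 (np.int64(72), np.int64(155), 46); 408 (np.int64(79), np.int64(161), 53); 420 (np.int64(85), np.int64(167), 82); 432 (np.int64(92), np.int64(173), 82); 444 (np.int64(97), np.int64(181), 85); 456 (np.int64(104), np.int64(187), 84); 468 (np.int64(113), np.int64(194), 82); 480 (np.int64(123), np.int64(199), 77); 492 (np.int64(133), np.int64(184), 52); 504 (np.int64(144), np.int64(163), 20); 516 None;
```

>>> apply_moves --motion '[0,0,0,0,0.355,0,0,0,0,0.34,0,0,0,0,0.2,0,0,0,0,0,0,0,0,0,0,0,0,-3,0,0,0,0,-8,0,0,6,0,-12,0,0,6,0,-12,0,0]'

```text
clock: 15.58
tcp_pos: [0.4908, -0.3824, 0.2349]
tcp_rot: [1.139, 2.924, -0.001]
wrist_force: [-0.3, -0.9, -0.5]
finger_gap: 0.0928
grasp_force: 0.0
```

Run:
```python
from h import *
a,s=pk("wrist","pics/w8.png"); b,_=pk("scene","pics/s8.png")
v=np.zeros((600,800,3),np.uint8)
v[:480,:640]=a["color"]
v[350:600,550:800]=cv2.resize(b["color"][100:225,60:185],(250,250))
cv2.imwrite("pics/c8.png",v)
```

```text
(no output)
```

View pics/c8.png

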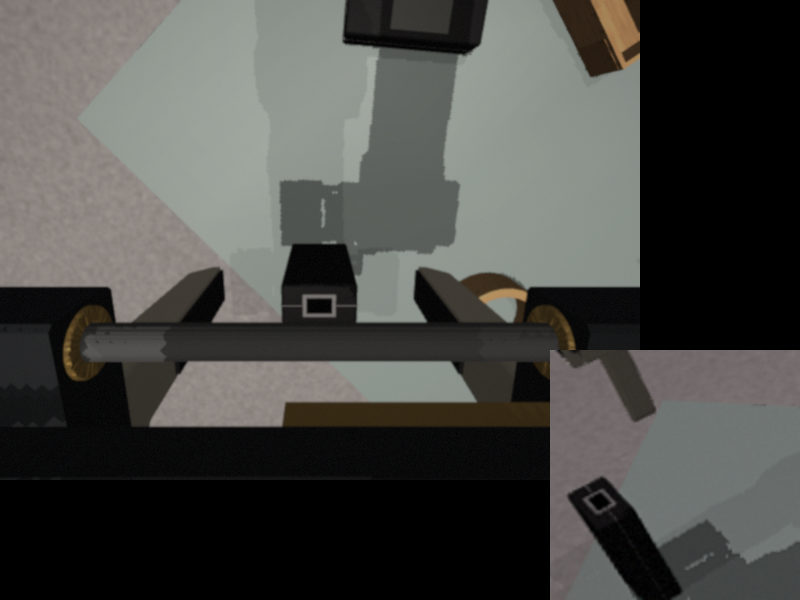

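The adapter stands upright. Its top-face near edge runs (282,287)–(356,287), with the socket centre at (319,306).

Run:
```python
from h import *
f,s=ld("pics/w8.pkl")
a,b,c=[plane(f,*p,.12,s)[:2] for p in((282,287),(356,287),(319,306))];print(a,b,np.linalg.norm(a-b),c,np.linalg.norm(c-(a+b)/2))
w=b-a;ang=np.degrees(np.arctan2(w[1],w[0]));n=np.array([w[1],-w[0]])/np.linalg.norm(w);ctr=(a+b)/2+.018*n;print(ang,ctr)
q,d,e=[plane(f,*p,0,s)[:2] for p in((290,244),(350,244),(320,244))];print("base near edge",q,d,"z0 ->ctr",e+.018*n)
togo([*ctr,.20],ang-90); togo([*ctr,.109],ang-90)
```

```text
[ 0.50265087 -0.43147483] [ 0.54147404 -0.38920079] 0.057396278370286824 [ 0.53386866 -0.42117344] 0.016024903059342784
47.4365934754131 [ 0.53531998 -0.42251311]
base near edge [ 0.5003616  -0.43335658] [ 0.54485025 -0.38490157] z0 ->ctr [ 0.5358619  -0.42130641]
shift cm [-5.9   0.03  3.29] spin -1.57 yaw now 47.5 J7 1.55
shift cm [-5.88  0.03 12.39] spin -1.57 yaw now 47.5 J7 1.55
```

>>> apply_moves --motion '[-2,0,0,0.18,0,-5.9,0,0,0.36,0,-5.9,0,0,0.54,0,-5.9,0,0,0.72,0,-5.9,0,0,0.9,0,-5.9,0,0,1.08,0,-5.9,0,0,1.26,0,-5.9,0,0,1.44,0,-5.9,0,0,1.57,0,-5.9,0,0,1.57,0]'

```text
clock: 16.92
tcp_pos: [0.5356, -0.4229, 0.2295]
tcp_rot: [-2.873, -1.268, 0.004]
wrist_force: [0.2, 0.3, 0.1]
finger_gap: 0.0928
grasp_force: 0.0
```

Run:
```python
from h import *
togo([.5355,-.422,.109],-42.5)
```

```text
shift cm [ 0.08 -0.04 12.05] spin 0.002 yaw now -42.4 J7 0.22
```

>>> apply_moves --motion '[0,0,5,0,0,0,0,10,0,0,0,0,12,0,0,0,0,12,0,0.3,0,0,12,0,0.5,0,0,12,0,0.7,0,0,12,0,0.8,0,0,12,0,0.8,0,0,12,0,0.8]'

```text
clock: 18.05
tcp_pos: [0.5349, -0.4227, 0.1118]
tcp_rot: [-2.875, -1.265, 0.0]
wrist_force: [-1.4, 0.6, 0.9]
finger_gap: 0.0375
grasp_force: 0.4
```

>>> apply_moves --motion '[0,0,0,0,0.8,0,0,0,0,0.8,0,0,0,0,0.8]'

```text
clock: 18.42
tcp_pos: [0.5349, -0.4228, 0.1117]
tcp_rot: [-2.875, -1.265, 0.0]
wrist_force: [-2.0, 1.5, 1.3]
finger_gap: 0.036
grasp_force: 29.9
```

Run:
```python
from h import *
togo([.531,-.175,.25],-96.2)
```

```text
shift cm [ 18.   -17.04 -13.81] spin 0.937 yaw now -42.5 J7 0.28
```

>>> apply_moves --motion '[0,0,-4,0,0.8,0,0,-9,0,0.8,0,0,-13.8,0,0.8,3.5,-3.5,-13.8,0.17,0.8,7,-7,-13.8,0.34,0.8,10.5,-10,-13.8,0.51,0.8,14,-13,-13.8,0.68,0.8,18,-17,-13.8,0.85,0.8,18,-17,-13.8,0.937,0.8,18,-17,-13.8,0.937,0.8]'

```text
clock: 19.68
tcp_pos: [0.5314, -0.1744, 0.2487]
tcp_rot: [3.137, -0.166, -0.002]
wrist_force: [-0.2, -1.2, -4.1]
finger_gap: 0.0362
grasp_force: 30.0
```

Run:
```python
from h import *
f,s=pk("wrist","pics/w9.png");togo([.531,-.175,.25],-96.2);print(s["wrist_force"],s["ft_torque"],s["finger_gap"])
a=np.radians(-6.2);X=np.array([np.cos(a),np.sin(a)]);Y=np.array([-X[1],X[0]])
hsv=cv2.cvtColor(f["color"],cv2.COLOR_BGR2HSV)
W=lambda x,y,z:np.array([*(x*X+y*Y),z])
print([tuple(np.round(proj(f,W(x,y,z),s))) for x,y,z in((.5805,-.03,.04),(.512,-.03,.04),(.5805,.08,.04),(.546,.0434,.089))])
for z,x in((.04,.53),(.04,.56),(.089,.54),(.089,.56)):
    print("z,x",z,x)
    for y in np.arange(-.045,.09,.003):
        u,v=np.round(proj(f,W(x,y,z),s)).astype(int)
        if 0<=u<640 and 0<=v<480:print(f"{y*1000:.0f}:{hsv[v,u,1]}/{hsv[v,u,2]}",end=' ')
    print()
```

```text
shift cm [-0.02 -0.06 -0.09] spin 0.001 yaw now -96.1 J7 -0.88
[-0.18195332 -1.15853813 -4.14225816] [ 0.00153277  0.16577637 -0.00081007] 0.036187832728377396
[(np.float64(231.0), np.float64(179.0)), (np.float64(234.0), np.float64(246.0)), (np.float64(118.0), np.float64(178.0)), (np.float64(135.0), np.float64(224.0))]
z,x 0.04 0.53
-45:15/157 -42:120/72 -39:126/71 -36:123/147 -33:123/159 -30:124/154 -27:126/138 -24:125/143 -21:124/144 -18:124/146 -15:123/147 -12:126/148 -9:123/141 -6:126/136 -3:127/139 0:124/140 3:126/81 6:121/63 9:123/62 12:130/61 15:128/60 18:127/62 21:123/62 24:127/62 27:121/61 30:121/61 33:133/73 36:127/155 39:125/149 42:127/154 45:128/160 48:125/157 51:125/159 54:124/156 57:124/158 60:108/170 63:107/172 66:107/170 69:114/127 72:96/210 75:86/232 78:88/231 81:115/229 84:111/230 87:115/230 
z,x 0.04 0.56
-45:32/80 -42:132/52 -39:131/76 -36:125/141 -33:124/152 -30:124/156 -27:125/151 -24:124/154 -21:126/150 -18:124/158 -15:125/159 -12:124/156 -9:125/139 -6:123/139 -3:125/141 0:126/136 3:127/66 6:125/61 9:127/62 12:119/60 15:127/62 18:124/64 21:125/61 24:125/61 27:1
[... 517 characters left out ...]
 33:123/155 36:107/171 39:108/170 42:107/159 45:107/160 48:91/223 51:87/231 54:114/231 57:111/230 60:114/230 63:114/230 66:115/230 69:113/230 72:114/228 75:11/201 78:13/203 81:13/202 84:13/202 87:11/202 
z,x 0.089 0.56
-45:125/153 -42:124/162 -39:126/158 -36:124/162 -33:124/162 -30:124/163 -27:123/159 -24:125/143 -21:124/142 -18:126/146 -15:126/127 -12:123/60 -9:127/62 -6:132/62 -3:124/64 0:123/62 3:128/60 6:130/61 9:127/62 12:120/72 15:125/157 18:125/157 21:124/156 24:124/154 27:124/167 30:118/216 33:114/230 36:84/231 39:84/231 42:92/216 45:91/224 48:85/231 51:88/231 54:112/230 57:116/230 60:113/230 63:118/230 66:113/230 69:113/230 72:93/222 75:11/202 78:13/202 81:10/202 84:11/201 87:13/201
```

Run:
```python
from h import *
f,s=ld("pics/w9.pkl");a=np.radians(-6.2);X=np.array([np.cos(a),np.sin(a)]);Y=np.array([-X[1],X[0]])
hsv=cv2.cvtColor(f["color"],cv2.COLOR_BGR2HSV)
W=lambda x,y,z:np.array([*(x*X+y*Y),z])
for z,y,r in((.114,-.01,(.48,.54)),(.114,.04,(.48,.54)),(.04,-.015,(.56,.605)),(.04,-.025,(.56,.605)),(.004,-.0,(.5,.6)),(.089,.03,(.5,.6))):
    print("z,y",z,y)
    for x in np.arange(*r,.002):
        u,v=np.round(proj(f,W(x,y,z),s)).astype(int);print(f"{x*1000:.0f}:{hsv[v,u,1]}/{hsv[v,u,2]}",end=' ')
    print()
M=rotm(s["tcp_rot"]);print("tcp XY",s["tcp_pos"][:2]@X,s["tcp_pos"][:2]@Y)
# held adapter bottom outline: scan column rows near projected bottom
for d in(-.03,0,.03):
    print([tuple(np.round(proj(f,s["tcp_pos"]+d*np.array([*X,0])-np.array([0,0,.1117])+e*np.array([*Y,0]),s))) for e in(-.018,.018)])
g=hsv[...,2];
for v in(200,230,260):print(v,"dark cols",np.where(g[v,240:420]<50)[0][[0,-1]]+240 if (g[v,240:420]<50).any() else None)
cc=g[140:330,320];print("col320 dark rows",np.where(cc<50)[0][[0,-1]]+140)
```

```text
z,y 0.114 -0.01
480:0/17 482:0/17 484:14/18 486:43/18 488:27/19 490:14/18 492:45/17 494:38/20 496:32/16 498:21/73 500:19/184 502:20/189 504:17/136 506:11/111 508:11/113 510:9/112 512:9/86 514:11/47 516:6/43 518:12/43 520:10/49 522:15/50 524:0/42 526:0/42 528:10/50 530:5/49 532:31/49 534:117/61 536:123/62 538:130/61 540:125/59 
z,y 0.114 0.04
480:0/18 482:28/18 484:0/18 486:14/18 488:26/20 490:15/17 492:15/17 494:0/18 496:30/17 498:23/76 500:20/192 502:21/192 504:22/150 506:17/73 508:6/41 510:6/43 512:12/41 514:17/46 516:11/46 518:12/42 520:12/43 522:106/101 524:123/137 526:125/153 528:124/158 530:124/156 532:123/158 534:122/161 536:123/159 538:123/155 540:121/168 
z,y 0.04 -0.015
560:125/159 562:124/160 564:125/159 566:124/158 568:123/159 570:123/159 572:124/160 574:124/162 576:124/162 578:125/163 580:123/162 582:122/159 584:123/108 586:92/80 588:14/110 590:13/116 592:16/115 594:14/131 596:13/133 598:13/133 600:13/133 602:13/133 604:14/132 
z,y 0.04 -0.025
560:124/154 562:127/153 564:125/153 566:126/154 568:124/156 570:124/158 572:124/158 574:124/160 576:123/160 578:125/161 580:124/1
[... 1006 characters left out ...]
23/157 548:123/155 550:123/153 552:126/154 554:127/157 556:125/157 558:124/173 560:118/216 562:114/228 564:115/231 566:119/230 568:117/231 570:114/230 572:114/229 574:123/174 576:114/76 578:126/75 580:124/74 582:127/92 584:124/138 586:125/220 588:124/206 590:125/100 592:12/108 594:10/123 596:13/192 598:13/204 
tcp XY 0.5470893663413369 -0.11600209426839046
[(np.float64(342.0), np.float64(275.0)), (np.float64(295.0), np.float64(275.0))]
[(np.float64(343.0), np.float64(237.0)), (np.float64(294.0), np.float64(237.0))]
[(np.float64(344.0), np.float64(197.0)), (np.float64(294.0), np.float64(197.0))]
200 dark cols [295 342]
230 dark cols [283 354]
260 dark cols [277 360]
col320 dark rows [198 326]
```

>>> apply_moves --motion '[-0.1,-4,0,0,0.8,-0.1,-8,0,0,0.8,-0.1,-10.7,0,0,0.8,-0.1,-10.7,0,0,0.8,-0.1,-10.7,3,0,0.8,-0.1,-10.7,6,0,0.8,-0.1,-10.7,8,0,0.8,-0.1,-10.7,8,0,0.8]'

```text
clock: 20.72
tcp_pos: [0.5407, -0.0709, 0.1685]
tcp_rot: [3.136, -0.174, -0.005]
wrist_force: [-0.5, 0.7, -3.0]
finger_gap: 0.0358
grasp_force: 30.0
```

Run:
```python
from h import *
s=bot.state();a=np.radians(-6.2);X=np.array([np.cos(a),np.sin(a)]);Y=np.array([-X[1],X[0]])
print(s["tcp_pos"],s["tcp_pos"][:2]@X,s["tcp_pos"][:2]@Y,s["wrist_force"],s["ft_torque"])
```

```text
[ 0.54070758 -0.07094933  0.16852717] 0.5452074412436216 -0.012138275370271978 [-0.48929151  0.65462047 -3.03655191] [0.0154143  0.17236333 0.00138628]
```

>>> apply_moves --motion '[0.1,-0.25,0,0,0.8,0.1,-0.25,0,0,0.8,0.1,-0.25,2,0,0.8,0.1,-0.25,4,0,0.8,0.1,-0.25,4.8,0,0.8,0.1,-0.25,4.8,0,0.8]'

```text
clock: 21.48
tcp_pos: [0.5447, -0.0672, 0.1227]
tcp_rot: [3.136, -0.169, 0.006]
wrist_force: [0.2, -0.9, -1.2]
finger_gap: 0.0357
grasp_force: 30.0
```

>>> apply_moves --motion '[-0.1,0,0.3,0,0.8,-0.1,0,0.5,0,0.8,-0.1,0,0.7,0,0.8,-0.1,0,0.7,0,0.8,-0.1,0,0.7,0,0.8]'

```text
clock: 22.1
tcp_pos: [0.5434, -0.0665, 0.1149]
tcp_rot: [3.136, -0.17, 0.004]
wrist_force: [5.4, -0.7, -2.6]
finger_gap: 0.0356
grasp_force: 30.0
```

>>> apply_moves --motion '[0.1,0,0,0,0.8,0.1,0,0.2,0,0.8,0.1,0,0.4,0,0.8,0.1,0,0.4,0,0.8,0.1,0,0.4,0,0.8]'

```text
clock: 22.72
tcp_pos: [0.5439, -0.0667, 0.1108]
tcp_rot: [3.136, -0.17, 0.002]
wrist_force: [4.8, -1.2, -2.4]
finger_gap: 0.0357
grasp_force: 30.0
```

Run:
```python
from h import *
for n in("w1","w2","w3","w4","w5","s7","w8","w9"):
    s=ld(f"pics/{n}.pkl")[1];M=rotm(s["tcp_rot"]);print(n,(M.T@s["wrist_force"]).round(2),(M.T@s["ft_torque"]).round(3))
s=bot.state();M=rotm(s["tcp_rot"]);print("now",(M.T@s["wrist_force"]).round(2),(M.T@s["ft_torque"]).round(3))
pk("wrist","pics/w10.png");pk("scene","pics/s10.png")
f,s=ld("pics/w10.pkl");g=f["color"].max(2)
a=np.radians(-6.2);X=np.array([np.cos(a),np.sin(a),0]);Y=np.array([-X[1],X[0],0])
for c in(300,320,340):print(c,g[140:345:4,c])
print([np.round(proj(f,s["tcp_pos"]+.03*X+[0,0,h],s)) for h in(-.1,-.05,0,.008)])
fs,_=ld("pics/s10.pkl");P=s["tcp_pos"]
print("scene expected: bottom +X edge",[np.round(proj(fs,np.array([P[0],P[1],h])+.03*X+e*Y)) for h in(.04,.09,.118) for e in(-.018,.018)])
```

```text
w1 [-0.15  0.74 -0.72] [-0.001  0.02  -0.008]
w2 [0.   0.61 2.2 ] [-0.086 -0.042  0.04 ]
w3 [0.3  0.39 1.38] [-0.014 -0.033  0.034]
w4 [-0.46  0.65 -0.58] [0.059 0.011 0.048]
w5 [ 0.05 -0.31  3.5 ] [ 0.018  0.197 -0.032]
s7 [-1.2  -0.45 -2.75] [-0.021 -0.394 -0.004]
w8 [-0.4  -0.9   0.46] [ 0.028 -0.069 -0.049]
w9 [-0.05  1.17  4.14] [-0.016 -0.165  0.001]
now [4.92 0.64 2.4 ] [0.006 0.865 0.015]
300 [206 155 124 124 124 123 124 124 125 125 124 125 122  84  87 152 114  18
  16  17  14  16  15  19  15  13  14  16  14  13  16  16  16  15  15  16
  16  16  21  24  25  24  26  26  25  24  38  60  63  67  71  74]
320 [209 209 210 209 133 122 124 123 124 124 124 124 122  84  85 153 120  28
  28  28  27  35  37  34  36  35  36  37  34  35  37  35  43  41  42  43
  42  42  55  69  71  69  69  69  69  68  39  58  63  68  71  74]
340 [208 208 209 210 205 124 124 124 125 124 125 124 125  83  84 157 136  14
  11  16  15  18  13  16  15  17  13  15  15  15  18  13  13  15  14  14
  14  16  23  23  25  24  24  26  27  25  41  58  63  68  72  73]
[array([319., 200.]), array([319., 213.]), array([319., 235.]), array([319., 240.])]
scene expected: bottom +X edge [array([272., 230.]), array([291., 232.]), array([269., 213.]), array([289., 215.]), array([268., 202.]), array([288., 205.])]
```

Run:
```python
from h import *
a=np.radians(-6.2);X=np.array([np.cos(a),np.sin(a),0]);Y=np.array([-X[1],X[0],0])
for n in("w9","w10"):
    f,s=ld(f"pics/{n}.pkl");g=f["color"].max(2);print(n,"col345->",[(r,int(g[r,320])) for r in range(186,330,4)])
    print({(d,h):np.round(proj(f,s["tcp_pos"]+d*X+[0,0,h],s)[1]) for d in(-.03,0,.03) for h in(-.112,.008,.02,.04)})
f,s=ld("pics/s10.pkl");g=f["color"].max(2);P=s["tcp_pos"]
for r in range(140,250,6):print(r,g[r,250:330:3])
```

```text
w9 col345-> [(186, 116), (190, 116), (194, 116), (198, 48), (202, 21), (206, 24), (210, 25), (214, 24), (218, 25), (222, 25), (226, 27), (230, 30), (234, 30), (238, 30), (242, 55), (246, 58), (250, 56), (254, 57), (258, 58), (262, 56), (266, 55), (270, 57), (274, 57), (278, 55), (282, 96), (286, 93), (290, 3), (294, 2), (298, 3), (302, 1), (306, 1), (310, 2), (314, 2), (318, 3), (322, 25), (326, 43)]
{(-0.03, -0.112): np.float64(275.0), (-0.03, 0.008): np.float64(372.0), (-0.03, 0.02): np.float64(391.0), (-0.03, 0.04): np.float64(428.0), (0, -0.112): np.float64(237.0), (0, 0.008): np.float64(310.0), (0, 0.02): np.float64(323.0), (0, 0.04): np.float64(352.0), (0.03, -0.112): np.float64(197.0), (0.03, 0.008): np.float64(240.0), (0.03, 0.02): np.float64(249.0), (0.03, 0.04): np.float64(267.0)}
w10 col345-> [(186, 124), (190, 98), (194, 83), (198, 129), (202, 153), (206, 39), (210, 30), (214, 29), (218, 29), (222, 32), (226, 34), (230, 34), (234, 34), (238, 37), (242, 37), (246, 36), (250, 36), (254, 35), (258, 35), (262, 36), (266, 36), (270, 43), (274, 42), (278, 41), (282, 43), (286, 
[... 1835 characters left out ...]
 104  94  95  92  86  89  93 101  44]
218 [128 128 128 129 129 129 128  67   7   9  10   7   5   4  38  60  59  60
  61  62  62  57  54  79 109  56  46]
224 [131  71  76  79  75  65  85  42   5  12  14   9   7   4  26  59  62  60
  63  59  60  61  59  60  60  39  93]
230 [112  67  67  67  67  85  81  60  31  12   6   5   7   7  11  58  60  57
  60  59  59  56  59  60  60  39  91]
236 [ 67  67  67  67  66 120  59  59  58  57  60  58  56  57  59  59  72  83
  86  82  69  61  58  58  58  66  44]
242 [ 69  67  67  67  84 122  53  59  59  59  59  62  65  63  57  60  59  59
  58  61  59  58  57  58  56  55  42]
248 [65 66 71 67 67 67 68 68 66 66 69 68 68 69 68 70 62 58 58 59 59 61 60 56
 56 55 83]
```

Run:
```python
from h import *
a=np.radians(-6.2);X=np.array([np.cos(a),np.sin(a),0]);Y=np.array([-X[1],X[0],0])
f,s=ld("pics/w10.pkl");fs,_=ld("pics/s10.pkl");P=s["tcp_pos"];g=f["color"].max(2)
print("tcp",P,P@X,P@Y)
for n,b,t in(("slid",(.03,-.06),(.03,.06)),("rot45",(.1004,-.058),(.0156,.027)),("rot20",(.0665,-.095),(.0255,.018)),("vert",(.03,-.112),(.03,.008))):
    for d,h in(b,t):
        q=P+d*X+[0,0,h];print(n,[np.round(proj(f,q+e*Y,s)) for e in(-.018,.018)],"scene",[np.round(proj(fs,q+e*Y)) for e in(-.018,.018)])
print("rim outer/inner at wrist",[np.round(proj(f,x*X+(P@Y)*Y+[0,0,z],s)) for x,z in((.585,0),(.585,.04),(.581,.04),(.581,.004))],"scene",[np.round(proj(fs,x*X+(P@Y)*Y+[0,0,z])) for x,z in((.585,0),(.585,.04),(.581,.04))])
for r in range(204,320,8):print(r,g[r,230:410:6])
hs=cv2.cvtColor(fs["color"],cv2.COLOR_BGR2HSV);print([(r,hs[r,282].tolist()) for r in range(222,262,3)])
# carton in w10: saturation transitions
hw=cv2.cvtColor(f["color"],cv2.COLOR_BGR2HSV);print([(r,hw[r,360].tolist()) for r in range(150,212,4)])
```

```text
tcp [ 0.54394929 -0.06671853  0.1107613 ] 0.5479732727067899 -0.007582113845466387
slid [array([350., 210.]), array([288., 210.])] scene [array([271., 226.]), array([290., 229.])]
slid [array([389., 292.]), array([250., 292.])] scene [array([265., 181.]), array([286., 184.])]
rot45 [array([353.,  79.]), array([285.,  79.])] scene [array([262., 257.]), array([282., 260.])]
rot45 [array([369., 293.]), array([269., 293.])] scene [array([269., 188.]), array([289., 191.])]
rot20 [array([347., 145.]), array([291., 145.])] scene [array([268., 253.]), array([287., 256.])]
rot20 [array([367., 259.]), array([271., 259.])] scene [array([268., 196.]), array([288., 199.])]
vert [array([344., 197.]), array([294., 197.])] scene [array([274., 242.]), array([292., 245.])]
vert [array([364., 240.]), array([274., 240.])] scene [array([268., 202.]), array([288., 205.])]
rim outer/inner at wrist [array([319., 188.]), array([319., 195.]), array([319., 202.]), array([319., 194.])] scene [array([282., 246.]), array([280., 234.]), array([281., 232.])]
204 [131 129 130 130 129 128 130 132 131 132 150 112 113 
[... 1713 characters left out ...]
 23 25 24 24 26 26 22 15
 67 97 98 96 97 89]
[(222, [30, 32, 8]), (225, [135, 113, 9]), (228, [165, 46, 11]), (231, [12, 75, 34]), (234, [15, 145, 58]), (237, [15, 148, 57]), (240, [14, 146, 61]), (243, [15, 145, 58]), (246, [90, 15, 68]), (249, [80, 11, 68]), (252, [80, 12, 66]), (255, [80, 11, 67]), (258, [85, 13, 119]), (261, [83, 9, 120])]
[(150, [60, 12, 209]), (154, [60, 12, 209]), (158, [60, 12, 210]), (162, [63, 14, 205]), (166, [60, 13, 198]), (170, [64, 14, 125]), (174, [60, 14, 125]), (178, [65, 12, 124]), (182, [65, 12, 125]), (186, [63, 12, 210]), (190, [43, 14, 163]), (194, [15, 120, 83]), (198, [15, 125, 114]), (202, [15, 122, 151]), (206, [14, 123, 87]), (210, [16, 127, 76])]
```

>>> apply_moves --motion '[0,0,0,0,0.63,0,0,0,0,0.624,0,0,0,0,0.621,0,0,0,0,0.619,0,0,0,0,0.619]'

```text
clock: 23.45
tcp_pos: [0.5439, -0.0667, 0.1107]
tcp_rot: [3.137, -0.17, 0.002]
wrist_force: [5.2, -0.7, -0.6]
finger_gap: 0.0359
grasp_force: 12.1
```

```bash
cat >> h.py <<'E'
def face(n):
    f,s=pk("wrist",f"pics/{n}.png");g=f["color"].max(2);o=[]
    for r in range(208,322,6):
        row=g[r,240:400]<38;c=np.where(row)[0]+240
        o.append((r,int(c[0]),int(c[-1]),int(g[r,320])) if len(c) else (r,None))
    print(o);M=rotm(s["tcp_rot"]);print("F",(M.T@s["wrist_force"]).round(2),"T",(M.T@s["ft_torque"]).round(3),s["grasp_force"],s["finger_gap"])
E
python3 -c "
from h import *
face('w11')"
```

```text
[(208, 293, 344, 32), (214, 291, 346, 31), (220, 289, 347, 35), (226, 288, 349, 35), (232, 286, 350, 36), (238, 285, 352, 36), (244, 284, 354, 38), (250, 282, 355, 36), (256, 281, 357, 34), (262, 279, 357, 38), (268, 278, 359, 44), (274, 277, 361, 42), (280, 275, 362, 42), (286, 274, 364, 43), (292, 272, 365, 56), (298, 271, 367, 70), (304, 269, 369, 69), (310, 267, 371, 69), (316, 265, 372, 70)]
F [5.22 0.17 0.61] T [-0.028  0.933  0.088] 12.072169482707977 0.0359122340534883
```

The wrist numbers show the adapter inside the walls, but it slid in the grip and leans about 6° towards the computer. With the lighter grip I'll draw its top back towards +X until it stands flat.

>>> apply_moves --motion '[0.3,0,0,0,0.619,0.6,0,0,0,0.619,0.9,0,0,0,0.619,1.2,0,0,0,0.619,1.2,0,0,0,0.619,1.2,0,0,0,0.619]'

```text
clock: 24.25
tcp_pos: [0.5544, -0.0675, 0.1101]
tcp_rot: [-3.136, 0.17, 0.003]
wrist_force: [-1.8, 0.2, -3.9]
finger_gap: 0.0361
grasp_force: 12.1
```

```bash
python3 -c "
from h import *
face('w12')"
```

```text
[(208, None), (214, None), (220, None), (226, 291, 346, 32), (232, 289, 348, 31), (238, 287, 349, 32), (244, 286, 351, 31), (250, 284, 353, 34), (256, 282, 355, 33), (262, 281, 357, 33), (268, 279, 358, 37), (274, 278, 360, 40), (280, 276, 362, 38), (286, 274, 363, 39), (292, 272, 365, 70), (298, 271, 367, 70), (304, 269, 369, 68), (310, 267, 371, 69), (316, 265, 373, 69)]
F [-1.79  0.01  3.85] T [ 0.015 -0.803 -0.007] 12.06212505698204 0.03611201892721817
```

>>> apply_moves --motion '[0,0,0,0,0.616,0,0,0,0,0.613,0,0,0,0,0.61,0,0,0,0,0.6,0,0,0,0,0.58,0,0,0,0,0.58]'

```text
clock: 25.05
tcp_pos: [0.5553, -0.068, 0.1108]
tcp_rot: [3.137, -0.17, 0.001]
wrist_force: [0.2, -0.4, -1.0]
finger_gap: 0.0386
grasp_force: 0.0
```

```bash
python3 -c "
from h import *
face('w13')"
```

```text
[(208, None), (214, None), (220, None), (226, 292, 345, 27), (232, 289, 348, 31), (238, 287, 350, 31), (244, 285, 352, 29), (250, 283, 355, 30), (256, 281, 357, 35), (262, 279, 358, 36), (268, 277, 360, 44), (274, 275, 363, 70), (280, 273, 365, 71), (286, 271, 367, 71), (292, 269, 369, 70), (298, 267, 371, 70), (304, 265, 373, 59), (310, 263, 375, 93), (316, 261, 377, 80)]
F [0.23 0.33 1.02] T [-0.013 -0.133  0.03 ] 0.0 0.03855665537837749
```

>>> apply_moves --motion '[0,0,0,0,0.5,0,0,0,0,0.5,0,0,-2,0,0.5,0,0,-5,0,0.5,0,0,-9,0,0.5,0,0,-14,0,0.5,0,8,-14,0,0.5,0,16,-14,0,0.5,0,22,-14,0,0.5,0,22,-14,0,0.5]'

```text
clock: 26.35
tcp_pos: [0.5295, -0.2908, 0.2511]
tcp_rot: [3.134, -0.178, -0.0]
wrist_force: [0.9, -0.6, 0.1]
finger_gap: 0.0465
grasp_force: 0.0
```

Run:
```python
from h import *
a=np.radians(-6.2);X=np.array([np.cos(a),np.sin(a),0]);Y=np.array([-X[1],X[0],0])
t,_=pk("top","pics/t14.png");hs=cv2.cvtColor(t["color"],cv2.COLOR_BGR2HSV);print(_["tcp_pos"])
def line(lbl,z,fix,vals,ax):
    print(lbl)
    for q in vals:
        p=(q*X+fix*Y if ax=="x" else fix*X+q*Y)+[0,0,z];u,v=np.round(proj(t,p)).astype(int);print(f"{q*1000:.0f}:{hs[v,u,1]}/{hs[v,u,2]}",end=' ')
    print()
r=np.arange
line("adapter top x",.124,-.008,r(.48,.60,.003),"x")
line("adapter top y",.124,.535,r(-.05,.03,.003),"y")
line("comp top x y=.024",.114,.024,r(.43,.54,.003),"x")
line("comp top x y=-.01",.114,-.01,r(.43,.54,.003),"x")
line("rim x y=.024",.04,.0,r(.43,.47,.003),"x")
line("rim x",.04,-.008,r(.57,.60,.003),"x")
line("box y",.089,.545,r(.0,.09,.003),"y")
```

```text
[ 0.52950974 -0.29082651  0.25112841]
adapter top x
480:23/131 483:20/127 486:21/122 489:20/137 492:21/136 495:20/139 498:22/141 501:22/140 504:19/106 507:10/76 510:81/88 513:130/96 516:156/54 519:0/23 522:18/42 525:20/52 528:21/60 531:22/69 534:14/73 537:15/121 540:18/85 543:25/41 546:35/29 549:47/27 552:27/28 555:36/28 558:17/60 561:15/118 564:17/91 567:15/67 570:18/70 573:18/70 576:19/68 579:17/108 582:14/146 585:16/148 588:14/148 591:16/156 594:16/157 597:13/156 
adapter top y
-50:18/101 -47:18/101 -44:15/101 -41:18/101 -38:18/102 -35:18/101 -32:19/92 -29:104/96 -26:148/67 -23:93/41 -20:12/41 -17:21/49 -14:16/82 -11:16/81 -8:17/91 -5:18/71 -2:16/62 1:19/55 4:15/50 7:17/45 10:17/30 13:148/55 16:140/111 19:135/161 22:141/163 25:136/163 28:135/163 
comp top x y=.024
430:13/156 433:15/138 436:15/105 439:17/105 442:15/104 445:15/103 448:74/107 451:114/98 454:57/85 457:16/78 460:22/117 463:21/144 466:19/144 469:21/132 472:8/66 475:5/53 478:5/52 481:10/52 484:5/52 487:14/53 490:5/54 493:19/93 496:20/130 499:12/149 502:8/159 505:4/133 508:10/107 511:46/106 514:128/155 517:132/162 520:135
[... 394 characters left out ...]
1/95 514:147/83 517:155/51 520:28/18 523:22/46 526:20/52 529:25/51 532:19/54 535:18/83 538:15/119 
rim x y=.024
430:14/162 433:14/162 436:14/162 439:14/162 442:17/137 445:30/110 448:126/107 451:91/92 454:11/70 457:17/92 460:21/124 463:21/144 466:21/143 469:22/114 
rim x
570:16/94 573:11/45 576:12/42 579:15/50 582:15/50 585:15/50 588:14/127 591:14/144 594:14/148 597:15/149 600:16/156 
box y
0:16/112 3:19/55 6:17/45 9:12/21 12:151/71 15:143/130 18:136/163 21:135/163 24:135/164 27:136/163 30:136/163 33:128/163 36:80/162 39:75/166 42:76/161 45:79/151 48:77/163 51:78/164 54:119/163 57:131/163 60:133/163 63:135/163 66:135/163 69:135/163 72:135/149 75:141/127 78:86/115 81:16/140 84:13/155 87:14/159
```

Run:
```python
from h import *
a=np.radians(-6.2);X=np.array([np.cos(a),np.sin(a),0]);Y=np.array([-X[1],X[0],0])
f,_=pk("scene","pics/s14.png");g=cv2.cvtColor(f["color"],cv2.COLOR_BGR2HSV)
for z in(.114,.119,.124,.129,.134):print(z,[np.round(proj(f,x*X-.006*Y+[0,0,z]),1) for x in(.519,.579)])
u=int(proj(f,.579*X-.006*Y+[0,0,.124])[0]);print(u,[(r,g[r,u+3].tolist()) for r in range(166,240,3)])
for r in(205,215,225):print(r,[(c,int(g[r,c,1]),int(g[r,c,2])) for c in range(255,305,3)])
for z in(.12,.09,.06,.045):print(z,[np.round(proj(f,.579*X+y*Y+[0,0,z])) for y in(-.0235,.0125)])
```

```text
0.114 [array([286.4, 180.5]), array([278.9, 205.9])]
0.119 [array([286.2, 178.6]), array([278.7, 204. ])]
0.124 [array([286.1, 176.6]), array([278.4, 202.1])]
0.129 [array([285.9, 174.6]), array([278.2, 200.2])]
0.134 [array([285.7, 172.6]), array([278. , 198.3])]
278 [(166, [21, 18, 102]), (169, [19, 19, 105]), (172, [20, 20, 112]), (175, [10, 15, 50]), (178, [105, 43, 12]), (181, [150, 14, 18]), (184, [168, 12, 107]), (187, [135, 255, 2]), (190, [0, 0, 0]), (193, [170, 16, 47]), (196, [135, 34, 15]), (199, [165, 44, 23]), (202, [150, 27, 19]), (205, [135, 93, 11]), (208, [0, 0, 3]), (211, [143, 102, 10]), (214, [140, 128, 6]), (217, [145, 191, 8]), (220, [143, 85, 12]), (223, [84, 116, 11]), (226, [140, 51, 15]), (229, [156, 85, 15]), (232, [16, 132, 77]), (235, [15, 144, 55]), (238, [16, 158, 55])]
205 [(255, 11, 113), (258, 13, 114), (261, 12, 108), (264, 13, 59), (267, 20, 64), (270, 128, 2), (273, 146, 7), (276, 255, 1), (279, 64, 4), (282, 73, 7), (285, 85, 9), (288, 153, 5), (291, 255, 2), (294, 145, 86), (297, 134, 156), (300, 137, 156), (303, 140, 153)]
215 [(255, 12, 62), (258, 16, 64), (261, 8, 62), (264, 12, 63), (267, 16, 64), (270, 24, 32), (273, 153, 5), (276, 102, 5), (279, 26, 20), (282, 128, 6), (285, 36, 7), (288, 102, 5), (291, 139, 22), (294, 148, 50), (297, 143, 112), (300, 126, 152), (303, 119, 154)]
225 [(255, 11, 72), (258, 14, 74), (261, 14, 75), (264, 17, 74), (267, 131, 132), (270, 138, 35), (273, 128, 4), (276, 43, 6), (279, 85, 12), (282, 73, 7), (285, 102, 5), (288, 128, 8), (291, 204, 5), (294, 143, 57), (297, 140, 60), (300, 143, 57), (303, 151, 59)]
0.12 [array([269., 202.]), array([289., 205.])]
0.09 [array([270., 213.]), array([290., 216.])]
0.06 [array([272., 224.]), array([291., 226.])]
0.045 [array([273., 229.]), array([292., 231.])]
```

```bash
python3 -c "
from bench import bot
print(bot.close_job())"
```

```text
the job is handed in; nothing more can be done
None
```

The job is handed in with the verdict not shown; the last camera checks put the computer, the adapter (upright on a small end) and the accessory box side by side in the carton, gripper clear, even though the adapter slipped in the grip and leaned on the computer for a moment while going in.

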